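# Hold a reference filter in the photometer

### The arm

A 7-joint arm with a two-finger parallel gripper is mounted at the origin on a cart in front of the work surface, level with it; the furniture and walls round the work are solid. World frame = base frame: x ahead of the robot, y to its left, z up, the work surface at z = 0. Lengths are in mm, angles in rad, forces in N, time in s.
With the tool pointing down it reaches from about 400 to 925 mm from the base axis. Payload 5.6 kg.
Tool frame: the origin (TCP) lies midway between the tips of the shut fingers; the grasp point (between the pads) lies 19 mm behind it; z points along the fingers, y is the line along which they close (so a half turn about z gives the same grasp; the last joint's range is limited). The gripper opens to 85 mm and grips with 20 to 120 N. Pads are 22 mm wide; open, the fingers measure 114 mm over their backs; the gripper's body (76 mm by 85 mm) begins 54 mm behind the grasp point. The pads swing forward as they close: fully open they stand 13 mm farther back than shut.
Start: joints at [-1.179, 0.468, -0.012, 1.603, 0.006, 1.071, -0.056], TCP at [273.838, 589.509, 231.29] pointing down, gripper open.
Joint ranges: [-2.53, 2.53], [-0.31, 2.02], [-1.57, 1.55], [0.28, 2.44], [-1.29, 4.43], [0.15, 1.84], [-2.92, 2.92]. Speed limits (rad/s): [2.57, 2.57, 3.14, 3.14, 3.14, 3.14, 3.14].

### API

Orientations are given as a 3x3 rotation matrix whose columns are the frame's x, y, z axes.
In Python, from cell import manip gives the robot as it stands.
- The arm moves only by the shell command python3 drive.py 'ROWS' [FORCE]. ROWS is one flat JSON list of numbers that holds 1 to 5 rows one after another, with no inner brackets; each row has 7 numbers: the finger opening in mm, then dx, dy, dz in units of 25 mm, then a rotation vector rx, ry, rz in rad; each row is the pose to reach, as a shift and turn from the pose commanded when the command began, along the tool's axes at that moment; what a row does not reach only later rows make up. A row lasts 1/12 s, in which the tool goes at most 41.7 mm and 0.125 rad, less where a joint would pass 70% of its speed; a pose out of reach is approached as far as the arm can. The fingers move at their own pace and stop on an object; FORCE is the grip in N (left out, the last holds). Time passes only in rows, so rows that do not move let the fingers close. It prints the time, the measured TCP pose, the force, the opening and the grip force at its end. Input that does not fit is refused with a message, and nothing moves.
- manip.observe(): the state, without advancing time (a new reading comes with each control period).
- manip.get_image(name): name is "scene" or "top" or "wrist"; returns the picture (400x640x3 uint8, red, green, blue); there is no depth.
- manip.camera_params(name): a dict with "fx", "fy", "cx", "cy" (pixels), "view" (4x4, takes a point from world to camera coordinates). Camera axes: x right, y down, z forward; pixel columns grow to the right and rows downward; lengths in mm; the calibration is good to about 2 mm. A picture is of the moment at which its call begins: read the wrist's pose just before it. camera_params takes no time and is no camera call; for the wrist camera it gives the pose at the moment of the call.
- manip.sign_off(): hands the job in; it is judged then, once.
The state is a dict: "time": time; "joints": joint angles; "joint_velocities": joint speeds; "joint_efforts": joint torques, N m; "ee_pos": TCP position; "eef_rot": TCP orientation; "force": force on the tool from outside, world axes, zero at the start; "wrist_torque": the same for the moment, N m; "opening": finger opening in mm; "grip_force": force on a finger pad.
Only numpy, scipy, OpenCV 4.12 (cv2) and the standard library are available. Lean on these libraries where they do the work, as an engineer would, in place of code of your own. Each camera call takes 0.05 s, during which the arm holds its last target. There are 200 camera calls.

### The job

Check the bench photometer with its yellow-tabbed reference filter: first wind the handwheel clockwise by its crank handle until the shutter plate has come back against the two brass stop lugs and the slot is clear. Then lift the yellow-tabbed filter out of the rack and pass it upright down through the slot, push it fully home against the spring lift inside until its black shoulder sits on the deck, and finish while still holding it pressed down there for the reading, because the spring would lift it out. Do not disturb the other filters or the things lying about.

Things in the scene. Friction and masses are not known exactly. Their poses are not given: they have to be found in the camera images.
- photometer: white bench photometer, fixed, 130 (x) x 230 (y) x 92 mm high to its flat aluminium deck. Origin: centre of its underside; x to its rear, y to its left seen from its display side, z up. Slot in the right half of the deck, handwheel on the left half. Two steel guide strips, 7 mm high, run along y at x = +-35 mm (8 mm wide); the shutter slides between them
- slot (a point): centre of the slot's mouth, in the plane of the deck; axes as the photometer's. The slot is 40 mm along x and 12 mm along y, goes straight down, and has a 2 mm bevel round its mouth (mouth 44 x 16 mm). In the well below a spring lift (see lift) meets the foot of the filter 43 mm below the deck
- shutter (a joint): sliding steel plate 3 mm thick, 58 mm wide, with a red edge strip, just above the deck; it covers the slot at the start. Value in m: 0 fully shut, grows as it moves along the photometer's +y (away from the slot), 0.038 = against the two brass stop lugs, fully open. The handwheel drives it by a rack, 4.75 mm per radian; it stays where it is left
- wheel (a joint): black handwheel, 84 mm across, upright axis, its disc 18 to 30 mm above the deck. Value in rad: grows clockwise seen from above; 8.0 at the stop. Turning it takes about 2 N at the crank handle
- wheel_axis (a point): point on the handwheel's upright axis, on top of its disc (30 mm above the deck); fixed to the photometer
- crank (a point): middle of the grip of the orange crank handle, 31 mm from the wheel's axis and turning round with the wheel. The handle is an upright, freely revolving round grip, 17 mm across and 42 mm tall; this point is 25 mm above its lower end and 17 mm below its top, 58 mm above the deck
- lift (a joint): spring lift in the well under the slot. Value in m: 0 raised, grows as it is pressed down, 0.012 when the shoulder of the filter sits on the deck. Pushes up with about 2.5 N raised and 5 N pressed to 0.012; released, it lifts the filter by 12 mm
- rack: grey filter rack, fixed, base 76 (x) x 204 (y) x 8 mm, top plate at 75 mm height with three slots (14 x 42 mm) in a row along y at -62, 0 and +62 mm. Origin: centre of its underside. A filter hangs by its shoulder in each slot, its width along the row, in any order
- filter_yellow: filter with yellow finger tab, 55 to 90 g, upright in the rack. Origin: centre of its foot; x along its width, y its thickness, z up; same either way round. From the foot: frame 36 (x) x 10 (y) mm, 55 mm long (lowest 4 mm tapered to 32 x 6); black shoulder 54 x 22 mm from 55 to 63 mm; tab 28 (x) x 10 (y) mm from 63 to 101 mm, gripped across its 10 mm
- filter_yellow_shoulder (a point): point on the yellow filter's axis in the underside of its black shoulder, 55 mm above the foot; it is at the slot's mouth when the filter is fully home
- filter_green: reference filter of the same shape with a green tab and green glass, in the rack; to be left there. Origin at its foot
- filter_blue: reference filter of the same shape with a blue tab and blue glass, in the rack; to be left there. Origin at its foot
- timer: small bench timer, 66 x 66 x 19 mm, lying on the bench; to be left alone. Origin: centre of its underside
- dye: small amber bottle with a black cap, 44 mm across, 85 mm high, standing left of the photometer; to be left alone. Origin: centre of its underside
- dish: round petri dish, 60 mm across, 15 mm high; to be left alone. Origin: centre of its underside
- wax: tan wax embedding block, 28 x 45 x 16 mm; to be left alone. Origin: centre of its underside

How it is judged (in metres and radians):
On the way, in this order (a step that is already met when the one before it is completed fails the run):
1. the handwheel has been wound until the shutter is against its stops, the yellow filter still in the rack (value of joint shutter above 0.0362 m and distance of filter_yellow from where it was at the start of the episode below 0.02 m), for 0.2 s.
2. the yellow filter's foot has entered the slot (z of filter_yellow in the frame of slot below -0.015 m and horizontal distance between filter_yellow and slot below 0.008 m), for 0.1 s.
At the end, for the whole second after the job is handed in: shutter open against its stops (within 2.5 mm); yellow filter upright in the slot, shoulder within 3 mm of the deck, axis within 5 mm of the slot's centre, the spring lift pressed at least 9 mm, all at rest and the fingers still holding the filter (over 2 N) (value of joint shutter above 0.0355 m and z of filter_yellow_shoulder in the frame of slot below 0.003 m and horizontal distance between filter_yellow_shoulder and slot below 0.005 m and angle between filter_yellow's own z axis and vertical below 0.06 rad and angle between the x axis of filter_yellow and the x axis of photometer, either way round below 0.15 rad and value of joint lift above 0.009 m and contact force between the fingers and filter_yellow above 2 N and linear speed of filter_yellow below 0.02 m/s); the arm keeps its last pose, push and grip.
It fails at once if another filter is pulled or knocked out of place (over 20 mm) (distance of any of filter_green, filter_blue from where it was at the start of the episode above 0.02 m).
It fails at once if a thing lying about is shifted (over 20 mm) (distance of any of timer, dye, dish, wax from where it was at the start of the episode above 0.02 m).
It also fails if it takes over 64 s, if anything falls off the work surface, if the arm or the gripper's body presses on something with over 40 N, if the wrist force passes 120 N, or if a joint passes its speed limit or range.

## Working session

There is one attempt and no reset: what is moved stays moved. The work goes in short steps, Python scripts to look and compute and a shell command to move; the robot and the scene stay as the last step left them, time stands still between calls to the robot, and variables do not carry over. Pictures are saved under pics/ and viewed, at most 10 in all, crops included, and the job is handed in when it is done.

```bash
ls; mkdir -p pics; python3 - <<'E'
from cell import manip
import cv2,json
for n in ["scene","top"]:
    im=manip.get_image(n); cv2.imwrite(f"pics/{n}0.png",im[:,:,::-1])
    print(n,{k:(v.round(3).tolist() if hasattr(v,'round') and not isinstance(v,float) else v) for k,v in manip.camera_params(n).items()})
s=manip.observe(); print(s)
E
```

```text
cell.py
drive.py
pics
scene {'fx': 424.9337933794055, 'fy': 424.9337933794055, 'cx': 314.91662927368793, 'cy': 195.7753285329256, 'view': [[0.719, -0.694, -0.01, -379.239], [-0.608, -0.623, -0.492, 424.972], [0.335, 0.36, -0.871, 1224.819], [0.0, 0.0, 0.0, 1.0]]}
top {'fx': 401.60359901370316, 'fy': 401.60359901370316, 'cx': 314.3700908029403, 'cy': 207.4317223434641, 'view': [[0.027, -1.0, -0.001, -2.362], [-0.996, -0.027, -0.087, 594.882], [0.087, 0.004, -0.996, 1227.162], [0.0, 0.0, 0.0, 1.0]]}
{'time': 0.1, 'joints': array([-1.17902729,  0.46827634, -0.0115679 ,  1.60352241,  0.0060158 ,
        1.07141454, -0.05629114]), 'joint_velocities': array([-0.00117396, -0.00047198,  0.00071032, -0.00204944,  0.00074035,
        0.00035801,  0.0004763 ]), 'joint_efforts': array([ 2.02658179e-03, -5.33518517e+01,  2.20003864e-02, -2.51967680e+01,
        1.15766918e-02,  4.21426113e-03,  4.40977654e-07]), 'ee_pos': array([273.65360178, 589.03796717, 230.44564255]), 'eef_rot': array([[-9.06934009e-01,  4.21272380e-01, -5.34671788e-04],
       [ 4.21272694e-01,  9.06932789e-01, -1.49442390e-03],
       [-1.44648137e-04, -1.58058648e-03, -9.99998740e-01]]), 'force': array([-0.43603811, -0.81430548, -0.18182309]), 'wrist_torque': array([0.01994439, 0.00126175, 0.02215367]), 'grip_force': 0.0, 'opening': 85.57646591190725}
```

View pics/scene0.png

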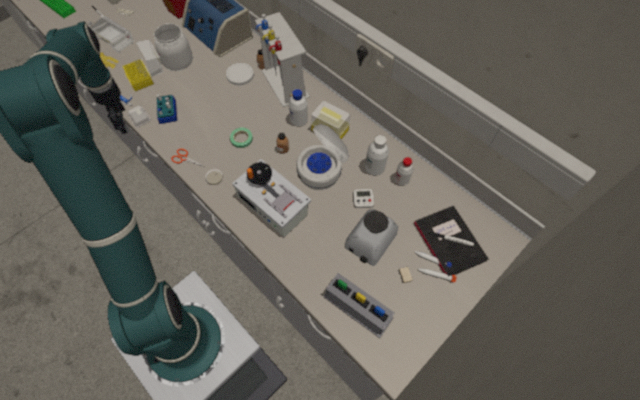

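View pics/top0.png

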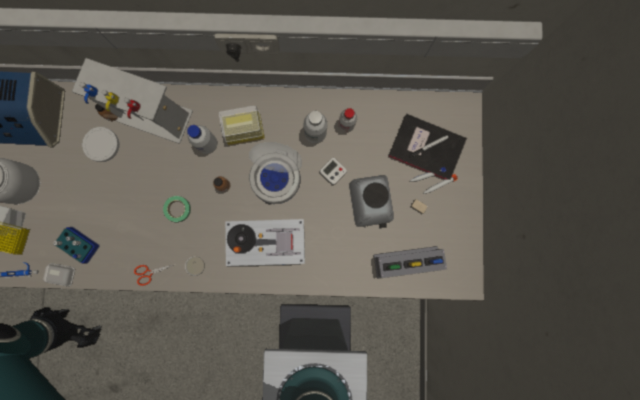

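The scene view shows the photometer near (270,198) and the rack at (360,303). In the top view the photometer is at (265,242) with its wheel at (241,238), and the rack is at (409,262) with green, yellow and blue tabs at (394,265), (416,264) and (437,261). Next I'll get rough positions for the wrist look.

```bash
cat > h.py <<'E'
import numpy as np, cv2
from cell import manip
def ray(cp,u,v):
    V=np.array(cp["view"]); R=V[:3,:3]; o=-R.T@V[:3,3]
    return o,R.T@np.array([(u-cp["cx"])/cp["fx"],(v-cp["cy"])/cp["fy"],1.])
def onz(cp,u,v,z):
    o,d=ray(cp,u,v); return o+d*(z-o[2])/d[2]
def proj(cp,p):
    V=np.array(cp["view"]); q=V[:3,:3]@np.array(p,float)+V[:3,3]
    return np.array([cp["fx"]*q[0]/q[2]+cp["cx"],cp["fy"]*q[1]/q[2]+cp["cy"]])
def st():
    s=manip.observe(); return s["ee_pos"],s["eef_rot"],s
def to(target,tcpcur=None):
    p,R,s=st(); return (R.T@(np.array(target,float)-p)).round(1)
E
python3 - <<'E'
from h import *
cp=manip.camera_params("top")
for n,u,v,z in [("phot",265,242,92),("wheel",241,238,122),("slot",287,240,92),("c1",226,221,92),("c2",303,220,92),("c3",304,264,92),("c4",225,266,92),("g",394,265,110),("y",416,264,110),("b",437,261,110),("bottle",221,184,85)]:
    print(n,onz(cp,u,v,z).round(0))
print(to([560,70,400]))
w=manip.camera_params("wrist"); V=w["view"]; p,R,s=st()
o=-V[:3,:3].T@V[:3,3]; print(w["fx"],w["cx"],w["cy"],"cam in tool",R.T@(o-p),(R.T@V[:3,:3].T).round(3))
E
```

```text
phot [483. 155.  92.]
wheel [493. 221. 122.]
slot [491.  91.  92.]
c1 [542. 273.  92.]
c2 [551.  46.  92.]
c3 [422.  39.  92.]
c4 [411. 269.  92.]
g [ 428. -220.  110.]
y [ 432. -283.  110.]
b [ 442. -343.  110.]
bottle [652. 294.  85.]
[-478.4 -350.4 -168.9]
327.04415202311645 318.90462409765064 201.89767079711646 cam in tool [ 7.35721447e+01 -1.36286122e-01 -1.43132644e+02] [[ 0.001 -0.956 -0.293]
 [ 1.     0.001  0.001]
 [-0.    -0.293  0.956]]
```

```bash
python3 -c "
from h import *
print(to([480,150,300]))"
```

```text
[-372.1 -311.4  -69. ]
```
First: rise & move. 5 rows, all with target full? "each row is the pose to reach". I'll write the full target with rotation 0.6.

The rows are not in the units I measure in: shifts go in units of 25 mm. I convert before sending: -156 mm is -6.24, -130 mm is -5.2.

```bash
python3 drive.py '[60, -1.2, -1, -0.4, 0, 0, 0.12, 60, -2.4, -2, -1, 0, 0, 0.24, 60, -3.68, -3.08, -1.6, 0, 0, 0.36, 60, -4.96, -4.16, -2.2, 0, 0, 0.48, 60, -6.24, -5.2, -2.76, 0, 0, 0.6]'; python3 -c "
from h import *
print(to([480,150,300]),st()[1].round(3),st()[2]['joints'].round(2))"
```

```text
time: 0.52
ee_pos: [357.7, 410.5, 298.1]
eef_rot: [[-0.506, 0.863, -0.001], [0.863, 0.506, -0.0], [-0.0, -0.001, -1.0]]
force: [1.4, 0.7, 0.7]
opening: 60.4
grip_force: 0.0
[-286.6  -26.2   -1.9] [[-0.506  0.863 -0.001]
 [ 0.863  0.506 -0.   ]
 [-0.    -0.001 -1.   ]] [-1.05  0.22  0.16  1.8  -0.04  1.13 -0.35]
```

```bash
python3 drive.py '[60, -1.52, -0.16, 0, 0, 0, 0.12, 60, -3.04, -0.32, 0, 0, 0, 0.24, 60, -4.6, -0.44, -0.04, 0, 0, 0.36, 60, -6.16, -0.6, -0.04, 0, 0, 0.47, 60, -7.68, -0.72, -0.08, 0, 0, 0.53]' && python3 drive.py '[60, -1.32, -2.08, 0, 0, 0, 0, 60, -1.32, -2.08, 0, 0, 0, 0, 60, -1.32, -2.08, 0, 0, 0, 0, 60, -1.32, -2.08, 0, 0, 0, 0]'; python3 - <<'E'
from h import *
print(to([480,150,300]),st()[2]['joints'].round(2))
cp=manip.camera_params("wrist")
im=manip.get_image("wrist"); cv2.imwrite("pics/w1.png",im[:,:,::-1]); np.save("pics/w1.npy",im)
import pickle; pickle.dump(cp,open("pics/w1.pkl","wb"))
E
```

```text
time: 0.93
ee_pos: [440.1, 235.9, 299.6]
eef_rot: [[-0.001, 1.0, -0.0], [1.0, 0.001, -0.0], [-0.0, -0.0, -1.0]]
force: [1.7, 0.7, -0.5]
opening: 60.2
grip_force: 0.0
time: 1.27
ee_pos: [387.7, 204.5, 300.0]
eef_rot: [[-0.006, 1.0, 0.0], [1.0, 0.006, 0.001], [0.001, 0.0, -1.0]]
force: [-0.3, -0.0, 0.9]
opening: 59.9
grip_force: 0.0
[-55.1  91.9  -0. ] [-0.88  0.01  0.33  2.03 -0.01  1.1  -0.55]
```

View pics/w1.png

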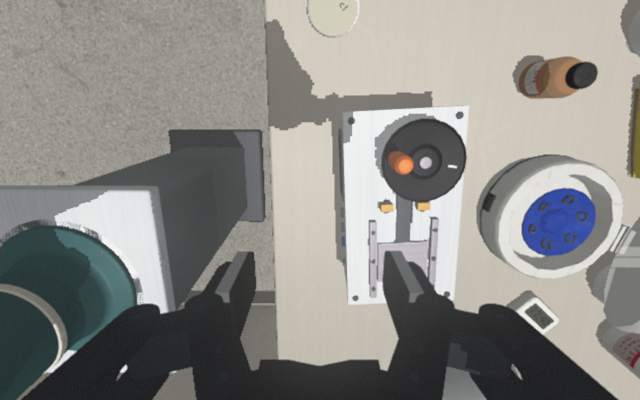

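The wrist picture shows the wheel disc at about (424,160), the hub at (425,162) and the orange handle top at (401,164). The deck's left edge runs from (343,113) to (348,304), its top-right corner is at (469,106), and the guide strips are at columns 373 and 433. I'll measure these precisely next.

```bash
python3 - <<'E'
from h import *
import pickle
cp=pickle.load(open("pics/w1.pkl","rb")); im=np.load("pics/w1.npy"); hsv=cv2.cvtColor(im,cv2.COLOR_RGB2HSV)
H,S,V=cv2.split(hsv)
m=((H<14)&(S>150)&(V>120)).astype(np.uint8); m[:, :380]=0;m[:,430:]=0; m[:140]=0; m[190:]=0
ys,xs=np.nonzero(m); print("orange",len(xs),xs.min(),xs.max(),ys.min(),ys.max())
# top end: leftmost/upper part away from camera nadir
d=((V<75)).astype(np.uint8); d[:105]=0; d[210:]=0; d[:,:375]=0; d[:,475:]=0
c=max(cv2.findContours(d,cv2.RETR_EXTERNAL,cv2.CHAIN_APPROX_NONE)[0],key=cv2.contourArea)
(e)=cv2.minEnclosingCircle(c); print("disc",e, cv2.boundingRect(c)); print(onz(cp,*e[0],122),e[1])
w=((V>175)&(S<30))
L=[];Rr=[]
for y in range(125,296,3):
    x=np.nonzero(w[y,335:475])[0]+335
    if len(x): L.append((x.min(),y)); Rr.append((x.max(),y))
T=[]
for x in range(352,456,4):
    y=np.nonzero(w[95:130,x])[0]+95
    if len(y): T.append((x,y.min()))
P=lambda L: np.array([onz(cp,u,v,92)[:2] for u,v in L])
for n,A in [("L",L),("R",Rr),("T",T)]:
    A=np.array(A); p=P(A); vx,vy,x0,y0=cv2.fitLine(p.astype(np.float32),cv2.DIST_HUBER,0,.01,.01).ravel(); print(n,A[0],A[-1],(vx,vy,x0,y0))
crop=cv2.resize(im[100:310,330:480,::-1],None,fx=3.5,fy=2.8,interpolation=cv2.INTER_CUBIC)
cv2.imwrite("pics/w1c.png",cv2.resize(im[100:310,330:480,::-1],None,fx=2.8,fy=2.8,interpolation=cv2.INTER_CUBIC))
E
```

```text
orange 146 398 412 157 173
disc ((424.021240234375, 159.85520935058594), 42.62440872192383) (382, 119, 84, 83)
[492.68578145 224.74121839 122.        ] 42.62440872192383
L [352 125] [335 293] (np.float32(0.069143236), np.float32(0.99760675), np.float32(415.74548), np.float32(158.77238))
R [474 125] [474 293] (np.float32(0.14358285), np.float32(-0.9896383), np.float32(570.0374), np.float32(126.62758))
T [352 124] [452  95] (np.float32(0.97691613), np.float32(0.2136231), np.float32(477.07346), np.float32(276.16595))
```

View pics/w1c.png

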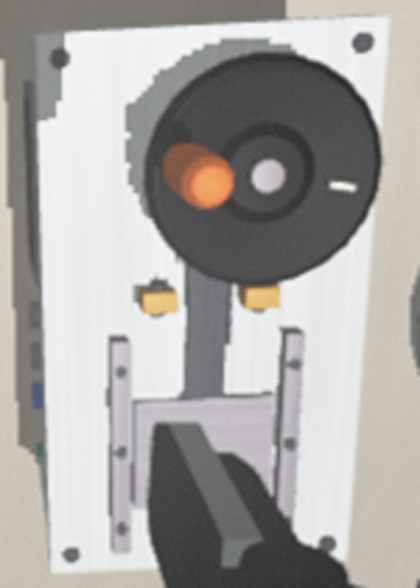

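The crop shows the handle top at full-image (405.7,166.8), deck screws at (351.1,120.7), (459.6,115), (355,297.9) and (446.8,294.6), and guide strips with the shutter between them.

```bash
python3 - <<'E'
from h import *
import pickle
cp=pickle.load(open("pics/w1.pkl","rb"))
s=np.array([onz(cp,*q,92) for q in [(351.1,120.7),(459.6,115),(355,297.9),(446.8,294.6)]]); print(s.round(1),s.mean(0).round(1))
k=np.array([onz(cp,*q,92) for q in [(342.9,112.9),(468.6,106.1),(348.6,304.3)]]); print("corners",k.round(1),((k[1]+k[2])/2).round(1), np.linalg.norm(k[0]-k[1]),np.linalg.norm(k[0]-k[2]), np.arctan2(*(k[1]-k[0])[1::-1]), np.arctan2(*(-(k[0]-k[2])[[0]],(k[0]-k[2])[1])))
c=onz(cp,405.7,166.8,167); b=onz(cp,398,159,125); a=onz(cp,424,159.9,122); h=onz(cp,425.5,162.5,126); print("crank",c.round(1),b.round(1),"axis",a.round(1),h.round(1),"r",np.linalg.norm((c-a)[:2]))
print(to([c[0],c[1],240]), to([c[0],c[1],150-19]))
E
```

```text
[[422.2 260.3  92. ]
 [534.7 266.8  92. ]
 [434.5  48.   92. ]
 [547.2  53.4  92. ]] [484.6 157.1  92. ]
corners [[413.4 268.1  92. ]
 [542.8 275.8  92. ]
 [426.9  38.9  92. ]] [484.9 157.3  92. ] 129.65481530864054 229.63289211746167 0.05897778199428791 [0.05894722]
crank [463.  226.2 167. ] [466.2 225.9 125. ] axis [492.7 224.7 122. ] [493.1 222.8 126. ] r 29.73418079320441
[20.5 74.6 60.2] [ 20.4  74.5 169.2]
```

```bash
python3 drive.py '[45, 0.4, 1.48, 0.8, 0, 0, 0, 45, 0.812, 2.952, 2, 0, 0, 0, 45, 0.812, 2.952, 3.6, 0, 0, 0, 45, 0.812, 2.952, 3.6, 0, 0, 0]' && python3 -c "
from h import *
print(to([462.2,226,136]))"
```

```text
time: 1.65
ee_pos: [460.7, 225.0, 203.5]
eef_rot: [[-0.007, 1.0, -0.007], [1.0, 0.006, -0.007], [-0.007, -0.007, -1.0]]
force: [-1.1, -0.2, -0.3]
opening: 44.8
grip_force: 0.0
[ 1.5  1.9 67.5]
```

```bash
python3 drive.py '[45, 0.06, 0.06, 1.2, 0, 0, 0, 45, 0.06, 0.06, 2.4, 0, 0, 0, 45, 0.06, 0.06, 2.4, 0, 0, 0, 45, 0.06, 0.06, 2.4, 0, 0, 0]' && python3 -c "
from h import *
print(to([462.2,226,136]))"
```

```text
time: 1.98
ee_pos: [462.8, 227.1, 149.6]
eef_rot: [[-0.007, 1.0, -0.002], [1.0, 0.007, -0.002], [-0.002, -0.002, -1.0]]
force: [0.7, -1.1, 1.2]
opening: 45.2
grip_force: 0.0
[-1.1 -0.5 13.6]
```

To row units: 13.6 mm is 0.544, -0.8 mm is -0.032.

```bash
python3 drive.py '[10, -0.032, -0.02, 0.544, 0, 0, 0, 10, -0.032, -0.02, 0.544, 0, 0, 0, 10, -0.032, -0.02, 0.544, 0, 0, 0, 10, -0.032, -0.02, 0.544, 0, 0, 0, 10, -0.032, -0.02, 0.544, 0, 0, 0]' 25
```

```text
time: 2.4
ee_pos: [461.8, 226.7, 137.6]
eef_rot: [[-0.007, 1.0, -0.002], [1.0, 0.007, 0.001], [0.001, -0.002, -1.0]]
force: [-5.5, -0.6, 2.9]
opening: 15.7
grip_force: 26.0
```

```bash
python3 - <<'E'
import numpy as np
t=3.06
for c in range(4):
    t0=t-2*c
    print(t0,[[round(31*(np.sin(t0-.4*k)-np.sin(t0)),1),round(31*(np.cos(t0-.4*k)-np.cos(t0)),1)] for k in range(1,6)])
E
```

```text
3.06 [[np.float64(11.8), np.float64(3.4)], [np.float64(21.4), np.float64(11.2)], [np.float64(27.2), np.float64(22.1)], [np.float64(28.3), np.float64(34.3)], [np.float64(24.5), np.float64(46.1)]]
1.06 [[np.float64(-8.0), np.float64(9.3)], [np.float64(-19.1), np.float64(14.8)], [np.float64(-31.4), np.float64(15.5)], [np.float64(-43.0), np.float64(11.4)], [np.float64(-52.1), np.float64(3.1)]]
-0.94 [[np.float64(-5.1), np.float64(-11.2)], [np.float64(-5.5), np.float64(-23.5)], [np.float64(-1.1), np.float64(-35.0)], [np.float64(7.5), np.float64(-43.8)], [np.float64(18.8), np.float64(-48.7)]]
-2.94 [[np.float64(12.3), np.float64(-0.0)], [np.float64(23.7), np.float64(4.8)], [np.float64(32.3), np.float64(13.6)], [np.float64(36.7), np.float64(25.1)], [np.float64(36.4), np.float64(37.4)]]
```

To row units: 46.1 mm is 1.844, 34.3 mm is 1.372.

```bash
python3 drive.py '[10, 0.472, 0.136, 0, 0, 0, 0, 10, 0.856, 0.448, 0, 0, 0, 0, 10, 1.088, 0.884, 0, 0, 0, 0, 10, 1.132, 1.372, 0, 0, 0, 0, 10, 0.98, 1.844, 0, 0, 0, 0]'; python3 drive.py '[10, 0, 0, 0, 0, 0, 0, 10, 0, 0, 0, 0, 0, 0]'
```

```text
time: 2.82
ee_pos: [508.4, 249.2, 137.4]
eef_rot: [[-0.006, 1.0, -0.003], [1.0, 0.006, -0.003], [-0.003, -0.003, -1.0]]
force: [-8.5, -9.5, 6.5]
opening: 15.9
grip_force: 26.5
time: 2.98
ee_pos: [509.6, 248.1, 137.5]
eef_rot: [[-0.004, 1.0, -0.0], [1.0, 0.004, -0.003], [-0.003, -0.0, -1.0]]
force: [-1.5, -6.6, 1.3]
opening: 15.7
grip_force: 26.1
```

To row units: -52.6 mm is -2.104, -43.5 mm is -1.74.

```bash
python3 drive.py '[10, -0.36, 0.36, 0, 0, 0, 0, 10, -0.8, 0.58, 0, 0, 0, 0, 10, -1.292, 0.608, 0, 0, 0, 0, 10, -1.74, 0.44, 0, 0, 0, 0, 10, -2.104, 0.12, 0, 0, 0, 0]'; python3 drive.py '[10, 0, 0, 0, 0, 0, 0, 10, 0, 0, 0, 0, 0, 0]'
```

```text
time: 3.4
ee_pos: [513.3, 199.2, 137.7]
eef_rot: [[-0.006, 1.0, 0.003], [1.0, 0.006, 0.002], [0.002, 0.003, -1.0]]
force: [-0.3, 4.9, -4.2]
opening: 16.0
grip_force: 25.5
time: 3.57
ee_pos: [512.4, 198.6, 137.5]
eef_rot: [[-0.006, 1.0, 0.001], [1.0, 0.006, 0.001], [0.001, 0.001, -1.0]]
force: [-2.5, 0.5, 2.2]
opening: 15.6
grip_force: 26.1
```

```bash
python3 drive.py '[10, -0.204, -0.448, 0, 0, 0, 0, 10, -0.22, -0.94, 0, 0, 0, 0, 10, -0.044, -1.4, 0, 0, 0, 0, 10, 0.3, -1.752, 0, 0, 0, 0, 10, 0.752, -1.948, 0, 0, 0, 0]'; python3 drive.py '[10, 0, 0, 0, 0, 0, 0, 10, 0, 0, 0, 0, 0, 0]';  python3 drive.py '[10, 0.492, 0, 0, 0, 0, 0, 10, 0.948, 0.192, 0, 0, 0, 0, 10, 1.292, 0.544, 0, 0, 0, 0, 10, 1.468, 1.004, 0, 0, 0, 0]'; python3 drive.py '[10, 0, 0, 0, 0, 0, 0, 10, 0, 0, 0, 0, 0, 0]'
```

```text
time: 3.98
ee_pos: [462.5, 213.9, 137.4]
eef_rot: [[-0.003, 1.0, -0.003], [1.0, 0.003, -0.003], [-0.003, -0.003, -1.0]]
force: [-4.6, -6.1, 11.5]
opening: 15.5
grip_force: 27.1
time: 4.15
ee_pos: [461.7, 218.2, 137.4]
eef_rot: [[-0.008, 1.0, -0.003], [1.0, 0.008, 0.0], [0.0, -0.003, -1.0]]
force: [-9.2, 0.5, 11.2]
opening: 15.6
grip_force: 27.2
time: 4.48
ee_pos: [489.4, 253.5, 137.4]
eef_rot: [[-0.007, 1.0, 0.002], [1.0, 0.007, -0.002], [-0.002, 0.002, -1.0]]
force: [-1.9, -10.4, 5.6]
opening: 15.8
grip_force: 26.6
time: 4.65
ee_pos: [491.0, 253.3, 137.5]
eef_rot: [[-0.005, 1.0, 0.005], [1.0, 0.005, -0.0], [-0.0, 0.005, -1.0]]
force: [1.0, -3.1, 5.4]
opening: 15.7
grip_force: 26.5
```

```bash
python3 drive.py '[10, -0.012, 0.16, 0, 0, 0, 0, 10, -0.032, 0.28, 0, 0, 0, 0, 10, -0.032, 0.28, 0, 0, 0, 0]'; python3 drive.py '[10, -0.02, 0.12, 0, 0, 0, 0, 10, -0.04, 0.24, 0, 0, 0, 0, 10, -0.04, 0.24, 0, 0, 0, 0, 10, -0.04, 0.24, 0, 0, 0, 0]'
```

```text
time: 4.9
ee_pos: [495.1, 253.2, 137.4]
eef_rot: [[-0.006, 1.0, -0.001], [1.0, 0.006, 0.0], [0.0, -0.001, -1.0]]
force: [-3.4, -2.5, 9.1]
opening: 16.1
grip_force: 26.9
time: 5.23
ee_pos: [495.6, 253.2, 137.2]
eef_rot: [[-0.008, 1.0, -0.011], [1.0, 0.008, -0.0], [-0.0, -0.011, -1.0]]
force: [-17.7, -2.7, 20.0]
opening: 15.5
grip_force: 28.2
```

To row units: -5.5 mm is -0.22, 0.5 mm is 0.02.

```bash
python3 drive.py '[10, 0.02, -0.22, 0, 0, 0, 0, 45, 0.02, -0.22, 0, 0, 0, 0, 45, 0.02, -0.22, 0, 0, 0, 0, 45, 0.02, -0.22, 0, 0, 0, 0]'; python3 drive.py '[45, 0, 0, -1.6, 0, 0, 0, 45, 0, 0, -3.2, 0, 0, 0, 45, 0, 0, -4.8, 0, 0, 0, 45, 0, 0, -6.4, 0, 0, 0]'; python3 -c "
from h import *
print(to([484,110,300]))"
```

```text
time: 5.57
ee_pos: [495.9, 253.1, 136.4]
eef_rot: [[-0.006, 1.0, 0.001], [1.0, 0.006, 0.001], [0.001, 0.001, -1.0]]
force: [1.2, -0.0, 0.7]
opening: 44.5
grip_force: 0.0
time: 5.9
ee_pos: [495.7, 252.4, 297.9]
eef_rot: [[-0.006, 1.0, -0.0], [1.0, 0.006, -0.0], [-0.0, -0.0, -1.0]]
force: [1.1, 1.3, -0.4]
opening: 44.9
grip_force: 0.0
[-142.4  -12.5   -2.1]
```

To row units: -32 mm is -1.28, -155 mm is -6.2.

```bash
python3 drive.py '[45, -1.52, -0.64, 0, 0, 0, 0, 45, -3.04, -1.28, 0, 0, 0, 0, 45, -4.56, -1.92, 0, 0, 0, 0, 45, -6.2, -2.4, 0, 0, 0, 0, 45, -6.2, -2.4, 0, 0, 0, 0]'; python3 drive.py '[45, 0, 0, 0, 0, 0, 0, 45, 0, 0, 0, 0, 0, 0]'; python3 - <<'E'
from h import *
import pickle
cp=manip.camera_params("wrist"); im=manip.get_image("wrist"); np.save("pics/w2.npy",im)
pickle.dump(cp,open("pics/w2.pkl","wb"))
cv2.imwrite("pics/w2.png",im[:,:,::-1])
u,v=proj(cp,[490,100,92]); u,v=int(u),int(v); print(u,v)
cv2.imwrite("pics/w2c.png",cv2.resize(im[max(v-90,0):v+90,u-100:u+100,::-1],None,fx=3,fy=3,interpolation=cv2.INTER_CUBIC)); print(u-100,max(v-90,0))
E
```

```text
time: 6.32
ee_pos: [435.0, 90.1, 296.5]
eef_rot: [[0.003, 1.0, -0.001], [1.0, -0.003, -0.0], [-0.0, -0.001, -1.0]]
force: [0.3, -0.2, 0.6]
opening: 44.7
grip_force: 0.0
time: 6.48
ee_pos: [437.1, 97.7, 296.6]
eef_rot: [[-0.006, 1.0, 0.001], [1.0, 0.006, 0.001], [0.001, 0.001, -1.0]]
force: [-0.9, 0.1, 0.4]
opening: 44.8
grip_force: 0.0
366 171
266 81
```

View pics/w2c.png

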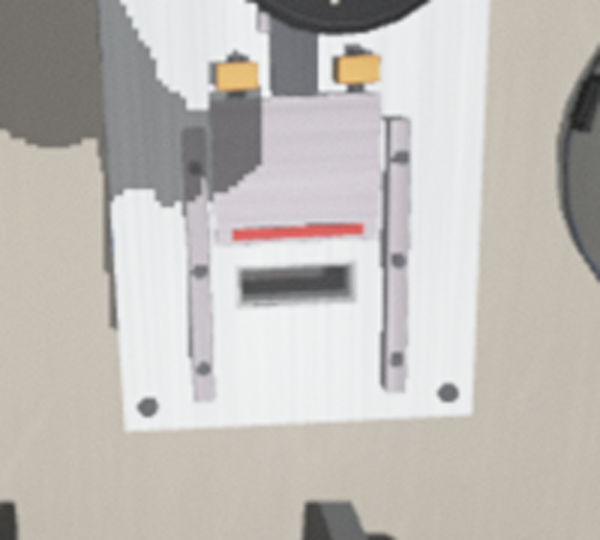

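The crop shows the shutter against the brass lugs and the slot clear. The mouth is centred at crop (296,283), which is full-image (364.7,175.4), and the near deck corners are at crop (126,430) and (472,413).

```bash
python3 - <<'E'
from h import *
import pickle
cp=pickle.load(open("pics/w2.pkl","rb"))
q=[(238,267),(352,260),(240,306),(355,300)]
P=np.array([onz(cp,266+u/3-.33,81+v/3-.33,92) for u,v in q]); print(P.round(1),"slot",P.mean(0).round(1))
C=np.array([onz(cp,266+u/3-.33,81+v/3-.33,92) for u,v in [(126,430),(472,413)]]); print(C.round(1),np.arctan2(C[1,1]-C[0,1],C[1,0]-C[0,0]))
y=np.array([-np.sin(.058),np.cos(.058)]);print("from corners slot x'=0:",C.mean(0)[:2], (P.mean(0)-C.mean(0))[:2]@y, (P.mean(0)-C.mean(0))[:2]@np.array([y[1],-y[0]]))
print(to([400,-283,300]),to([360,-270,330]))
E
```

```text
[[466.5 102.2  92. ]
 [507.4 105.   92. ]
 [467.7  87.8  92. ]
 [509.4  90.3  92. ]] slot [487.7  96.3  92. ]
[[426.   39.4  92. ]
 [556.3  47.   92. ]] 0.058445451873030865
from corners slot x'=0: [491.13555975  43.19124452] 53.26677477885849 -0.3189836965959194
[-381.   -39.8   -3.8] [-367.7  -79.7  -33.8]
```

To row units: -40 mm is -1.6, -6 mm is -0.24.

```bash
python3 drive.py '[60, -1.6, -0.24, 0, 0, 0, 0, 60, -3.2, -0.48, 0, 0, 0, 0, 60, -4.8, -0.76, 0, 0, 0, 0, 60, -6.4, -1.04, 0, 0, 0, 0, 60, -8, -1.28, 0, 0, 0, 0]'; python3 drive.py '[60, -1.6, -0.24, 0, 0, 0, 0, 60, -3.2, -0.48, 0, 0, 0, 0, 60, -4.8, -0.76, 0, 0, 0, 0, 60, -6.4, -1.04, 0, 0, 0, 0, 60, -7.08, -1.12, 0, 0, 0, 0]';python3 drive.py '[60, 0, 0, 0, 0, 0, 0, 60, 0, 0, 0, 0, 0, 0, 60, 0, 0, 0, 0, 0, 0]'; python3 - <<'E'
from h import *
import pickle
cp=manip.camera_params("wrist"); im=manip.get_image("wrist"); np.save("pics/w3.npy",im)
pickle.dump(cp,open("pics/w3.pkl","wb"))
cv2.imwrite("pics/w3.png",im[:,:,::-1])
E
```

```text
time: 6.95
ee_pos: [406.1, -103.6, 296.3]
eef_rot: [[-0.009, 1.0, 0.0], [1.0, 0.009, -0.001], [-0.001, 0.0, -1.0]]
force: [1.2, 0.2, 0.3]
opening: 59.8
grip_force: 0.0
time: 7.37
ee_pos: [378.4, -284.5, 296.8]
eef_rot: [[-0.003, 1.0, 0.0], [1.0, 0.003, -0.004], [-0.004, 0.0, -1.0]]
force: [-0.8, 0.1, 0.2]
opening: 60.2
grip_force: 0.0
time: 7.62
ee_pos: [379.9, -278.6, 295.8]
eef_rot: [[-0.009, 1.0, -0.001], [1.0, 0.009, -0.0], [0.0, -0.001, -1.0]]
force: [-0.3, 0.8, 0.0]
opening: 60.2
grip_force: 0.0
```

View pics/w3.png

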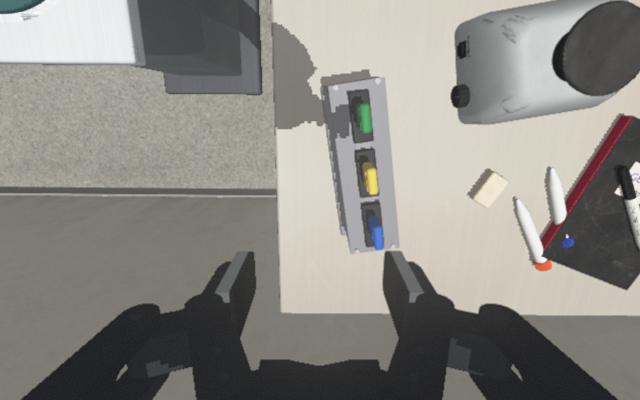

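The wrist view shows the rack's top plate with corners at about (329,87), (383,78), (398,247) and (351,252). The green, yellow and blue tabs are at (364,115), (370,177) and (376,230).

```bash
python3 - <<'E'
from h import *
import pickle
cp=pickle.load(open("pics/w3.pkl","rb")); im=np.load("pics/w3.npy")
P=np.array([onz(cp,u,v,75) for u,v in [(329,87),(383,78),(398,247),(351,252)]]); print(P.round(1),P.mean(0).round(1),"row",np.linalg.norm(P[0]-P[3]),np.linalg.norm(P[0]-P[1]))
for a,b in [(3,0),(2,1)]: d=P[b]-P[a]; print("yaw",-np.arctan2(d[0],d[1]))
H,S,V=cv2.split(cv2.cvtColor(im,cv2.COLOR_RGB2HSV))
for n,lo,hi in [("g",50,80),("y",20,32),("b",100,125)]:
    m=((H>=lo)&(H<=hi)&(S>120)&(V>60)).astype(np.uint8); m[:,:340]=0; m[:,400:]=0; m[:80]=0;m[260:]=0
    c=max(cv2.findContours(m,cv2.RETR_EXTERNAL,cv2.CHAIN_APPROX_NONE)[0],key=cv2.contourArea)
    ms=[V[m>0].max(), np.median(V[m>0])]
    print(n,cv2.boundingRect(c),ms)
cv2.imwrite("pics/w3c.png",cv2.resize(im[135:215,335:405,::-1],None,fx=7,fy=7,interpolation=cv2.INTER_CUBIC))
E
```

```text
[[ 390.5 -189.5   75. ]
 [ 446.6 -180.    75. ]
 [ 477.7 -372.1   75. ]
 [ 420.9 -379.4   75. ]] [ 433.9 -280.3   75. ] row 192.3418495242411 56.927199026158135
yaw 0.15880233335192592
yaw 0.1605066027598048Traceback (most recent call last):
  File "<stdin>", line 9, in <module>
ValueError: max() iterable argument is empty
```

```bash
python3 - <<'E'
from h import *
im=np.load("pics/w3.npy")
cv2.imwrite("pics/w3c.png",cv2.resize(im[135:215,335:405,::-1],None,fx=7,fy=7,interpolation=cv2.INTER_CUBIC))
E
```

```text
(no output)
```

View pics/w3c.png

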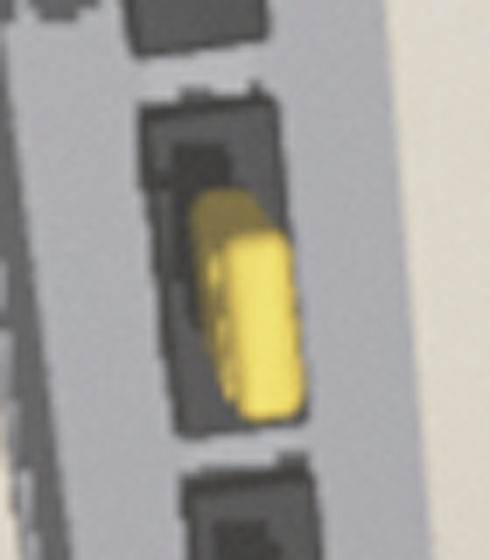

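The crop shows the tab's top face centred at full-image (372.6,181) and the shoulder's top centred at (366.6,172.6).

```bash
python3 - <<'E'
from h import *
import pickle
cp=pickle.load(open("pics/w3.pkl","rb"))
print(onz(cp,372.6,181,121).round(1),onz(cp,366.6,172.6,83).round(1))
a,b=[onz(cp,335+(u)/7-.4,135+v/7-.4,121) for u,v in [(258,234),(274,414)]]; print(a-b,np.linalg.norm(a-b),-np.arctan2((a-b)[0],(a-b)[1]))
c=[434,-281.5]
print(to([*c,200]),to([*c,91]))
E
```

```text
[ 434.3 -279.4  121. ] [ 433.6 -278.9   83. ]
[-3.79511664e+00  2.62579165e+01  5.68434189e-14] 26.53075744541233 0.14353830632013348
[-3.6 54.2 95.9] [ -3.7  54.2 204.9]
```

To row units: 110 mm is 4.4, 54 mm is 2.16.

```bash
python3 drive.py '[40, -0.04, 1.08, 1.52, 0, 0, -0.1, 40, -0.048, 2.16, 3.04, 0, 0, -0.15, 40, -0.048, 2.16, 4.4, 0, 0, -0.15, 40, -0.048, 2.16, 5.6, 0, 0, -0.15, 40, -0.048, 2.16, 5.6, 0, 0, -0.15]';python3 drive.py '[40, 0, 0, 0, 0, 0, 0, 40, 0, 0, 0, 0, 0, 0]'; python3 - <<'E'
from h import *
p,R,s=st(); print(to([434,-279.5,88]),np.arctan2(R[1,1],R[0,1]),s['joints'].round(2))
E
```

```text
time: 8.08
ee_pos: [430.5, -276.7, 150.6]
eef_rot: [[-0.159, 0.987, -0.011], [0.987, 0.159, 0.005], [0.006, -0.01, -1.0]]
force: [-0.6, 0.3, -0.2]
opening: 39.9
grip_force: 0.0
time: 8.25
ee_pos: [433.9, -281.1, 157.9]
eef_rot: [[-0.156, 0.988, 0.002], [0.988, 0.156, -0.001], [-0.001, 0.002, -1.0]]
force: [-0.4, 0.7, 0.4]
opening: 39.8
grip_force: 0.0
[ 1.7  0.2 69.8] 0.15670981913211252 [-0.13  0.42  0.79  2.03 -0.4   0.85  1.05]
```

To row units: 69.8 mm is 2.792, 35 mm is 1.4.

```bash
python3 drive.py '[40, 0.068, 0.008, 1.4, 0, 0, 0, 40, 0.068, 0.008, 2.792, 0, 0, 0, 40, 0.068, 0.008, 2.792, 0, 0, 0, 40, 0.068, 0.008, 2.792, 0, 0, 0]';python3 drive.py '[0, 0, 0, 0, 0, 0, 0, 0, 0, 0, 0, 0, 0, 0, 0, 0, 0, 0, 0, 0, 0, 0, 0, 0, 0, 0, 0, 0, 0, 0, 0, 0, 0, 0, 0]' 45
```

```text
time: 8.58
ee_pos: [433.1, -279.4, 87.8]
eef_rot: [[-0.155, 0.988, 0.001], [0.988, 0.155, 0.0], [0.0, 0.001, -1.0]]
force: [0.3, -1.0, 0.6]
opening: 40.5
grip_force: 0.0
time: 9.0
ee_pos: [434.4, -280.2, 88.9]
eef_rot: [[-0.155, 0.988, 0.004], [0.988, 0.155, -0.001], [-0.002, 0.004, -1.0]]
force: [-0.9, 0.7, 9.9]
opening: 9.4
grip_force: 46.0
```

To row units: -15 mm is -0.6, -140 mm is -5.6.

```bash
python3 drive.py '[0, 0, 0, -0.6, 0, 0, 0, 0, 0, 0, -1.4, 0, 0, 0, 0, 0, 0, -2.6, 0, 0, 0, 0, 0, 0, -4, 0, 0, 0, 0, 0, 0, -5.6, 0, 0, 0]';python3 drive.py '[0, 0, 0, 0, 0, 0, 0, 0, 0, 0, 0, 0, 0, 0]'; python3 -c "
from h import *
p,R,s=st(); print(s['joints'].round(2), to([484,96.5,230]))"
```

```text
time: 9.42
ee_pos: [431.9, -279.1, 227.9]
eef_rot: [[-0.155, 0.988, -0.001], [0.988, 0.155, 0.001], [0.001, -0.001, -1.0]]
force: [1.1, 0.3, -1.1]
opening: 9.6
grip_force: 44.5
time: 9.58
ee_pos: [434.2, -280.0, 229.3]
eef_rot: [[-0.156, 0.988, 0.007], [0.988, 0.156, -0.001], [-0.002, 0.006, -1.0]]
force: [0.1, -0.5, -1.0]
opening: 9.5
grip_force: 44.8
[-0.22  0.31  0.88  1.98 -0.29  0.98  0.95] [364.1 107.7  -0.6]
```

```bash
python3 drive.py '[0, 1.2, 0.36, -0.2, 0, 0, -0.12, 0, 2.4, 0.72, -0.4, 0, 0, -0.24, 0, 3.6, 1.08, -0.6, 0, 0, -0.36, 0, 4.8, 1.44, -0.8, 0, 0, -0.48, 0, 6, 1.8, -0.8, 0, 0, -0.6]'; python3 -c "
from h import *
p,R,s=st(); print(s['joints'].round(2), to([487.8,96.4,250]),np.arctan2(R[1,1],R[0,1]))"
```

```text
time: 10.0
ee_pos: [453.6, -122.6, 246.6]
eef_rot: [[-0.69, 0.724, 0.0], [0.724, 0.69, 0.001], [0.0, 0.001, -1.0]]
force: [1.0, 0.7, -0.3]
opening: 9.4
grip_force: 44.7
[-0.46  0.15  0.72  2.05 -0.12  0.98  1.09] [134.9 175.9  -3.3] 0.7614746065906093
```

To row units: 131 mm is 5.24, 106 mm is 4.24.

```bash
python3 drive.py '[0, 0.8, 1.04, 0, 0, 0, -0.12, 0, 1.6, 2.08, 0, 0, 0, -0.24, 0, 2.4, 3.16, 0, 0, 0, -0.36, 0, 3.2, 4.24, 0, 0, 0, -0.48, 0, 4, 5.24, 0, 0, 0, -0.6]'; python3 drive.py '[0, 0, 0, 0, 0, 0, -0.12, 0, 0, 0, 0, 0, 0, -0.24, 0, 0, 0, 0, 0, 0, -0.27, 0, 0, 0, 0, 0, 0, -0.27, 0, 0, 0, 0, 0, 0, -0.27]'; python3 -c "
from h import *
p,R,s=st(); print(s['joints'].round(2), to([487.8,96.4,200]),np.arctan2(R[1,1],R[0,1]))"
```

```text
time: 10.42
ee_pos: [480.0, 40.4, 245.7]
eef_rot: [[-0.978, 0.207, -0.001], [0.207, 0.978, 0.0], [0.001, -0.0, -1.0]]
force: [0.6, 0.5, -0.7]
opening: 9.4
grip_force: 44.7
time: 10.83
ee_pos: [480.0, 38.3, 245.8]
eef_rot: [[-0.999, -0.054, -0.001], [-0.054, 0.999, -0.0], [0.001, -0.0, -1.0]]
force: [0.8, -0.2, -0.8]
opening: 9.4
grip_force: 44.6
[-0.59  0.16  0.5   2.01 -0.09  0.99  1.58] [-10.9  57.6  45.7] 1.6244000001645387
```

```bash
python3 drive.py '[0, -0.2, 1.2, 0.8, 0, 0, -0.005, 0, -0.436, 2.304, 1.6, 0, 0, -0.005, 0, -0.436, 2.304, 2.2, 0, 0, -0.005, 0, -0.436, 2.304, 2.2, 0, 0, -0.005, 0, -0.436, 2.304, 2.2, 0, 0, -0.005]'; python3 drive.py '[0, 0, 0, 0, 0, 0, 0, 0, 0, 0, 0, 0, 0, 0]'; python3 - <<'E'
from h import *
p,R,s=st(); print(to([487.8,96.4,200]),np.arctan2(R[1,1],R[0,1]))
cp=manip.camera_params("wrist"); im=manip.get_image("wrist"); np.save("pics/w4.npy",im)
import pickle; pickle.dump(cp,open("pics/w4.pkl","wb"))
q=np.array([487.8,96.4]); e=R[:2,0]
print("slot",proj(cp,[*q,92]),"tab top",[proj(cp,[*(p[:2]+k*e),p[2]+32]) for k in (-14,14)],"shoulder top",[proj(cp,[*(p[:2]+k*e),p[2]-6]) for k in (-27,27)],"sh corners",[proj(cp,[*(p[:2]+k*e+j*R[:2,1]),p[2]-6]) for k in (-27,27) for j in (-11,11)])
cv2.imwrite("pics/w4.png",cv2.resize(im[140:400,220:420,::-1],None,fx=2.3,fy=2.3,interpolation=cv2.INTER_CUBIC))
E
```

```text
time: 11.25
ee_pos: [487.7, 95.8, 190.8]
eef_rot: [[-0.998, -0.059, -0.002], [-0.059, 0.998, -0.001], [0.002, -0.001, -1.0]]
force: [0.8, -1.2, -0.4]
opening: 9.4
grip_force: 44.6
time: 11.42
ee_pos: [489.1, 95.6, 192.5]
eef_rot: [[-0.998, -0.058, 0.002], [-0.058, 0.998, 0.001], [-0.002, 0.0, -1.0]]
force: [0.0, -0.3, 0.5]
opening: 9.6
grip_force: 44.6
[ 1.2  0.8 -7.5] 1.6286573365113204
slot [320.50635309 199.08444213] tab top [array([320.10688556, 329.2473831 ]), array([320.2650186 , 267.03208012])] shoulder top [array([319.75589673, 301.87958992]), array([319.96172107, 204.05012916])] sh corners [array([298.85813437, 301.86812121]), array([340.65125323, 301.89105732]), array([296.93557628, 204.03128682]), array([342.98494502, 204.0689691 ])]
```

View pics/w4.png

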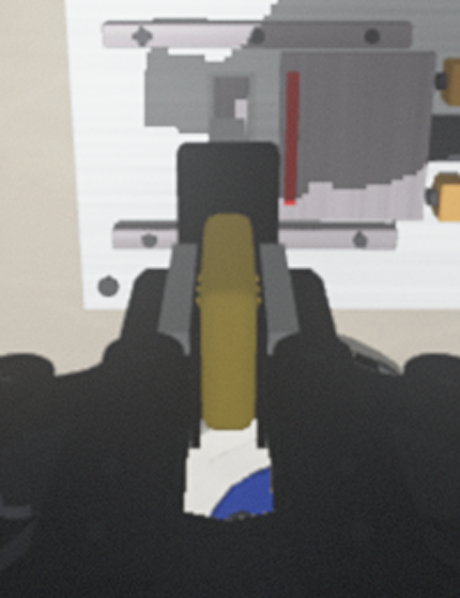

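The crop shows the filter centred between the fingers: shoulder columns 297 to 342 (297 to 343 predicted), front edge near row 202. The slot mouth shows ahead of it, centred at column 320.6, so they are in line.

To row units: 1.2 mm is 0.048, 0.8 mm is 0.032.

```bash
python3 drive.py '[0, 0.048, 0.032, 0.48, 0, 0, 0, 0, 0.048, 0.032, 0.96, 0, 0, 0, 0, 0.048, 0.032, 0.96, 0, 0, 0, 0, 0.048, 0.032, 0.96, 0, 0, 0]';  python3 -c "
from h import *
print(to([487.8,96.4,165]))"; python3 drive.py '[0, 0, 0, 0.24, 0, 0, 0, 0, 0, 0, 0.52, 0, 0, 0, 0, 0, 0, 0.52, 0, 0, 0]'; python3 -c "
from h import *
print(to([487.8,96.4,149]))"
```

```text
time: 11.8
ee_pos: [487.2, 96.9, 167.8]
eef_rot: [[-0.998, -0.059, 0.0], [-0.059, 0.998, -0.0], [-0.0, -0.0, -1.0]]
force: [-0.1, 0.1, -0.6]
opening: 9.2
grip_force: 44.6
[-0.6 -0.5  2.8]
time: 12.05
ee_pos: [486.5, 97.2, 153.6]
eef_rot: [[-0.998, -0.06, -0.001], [-0.06, 0.998, -0.0], [0.001, -0.0, -1.0]]
force: [-0.3, 0.1, -1.6]
opening: 9.0
grip_force: 44.6
[-1.2 -0.9  4.6]
```

```bash
python3 drive.py '[0, -0.032, -0.024, 0.2, 0, 0, 0, 0, -0.032, -0.024, 0.56, 0, 0, 0, 0, -0.032, -0.024, 0.96, 0, 0, 0, 0, -0.032, -0.024, 0.96, 0, 0, 0, 0, -0.032, -0.024, 0.96, 0, 0, 0]';  python3 -c "
from h import *
print(to([487.8,96.4,106]))"
```

```text
time: 12.47
ee_pos: [487.3, 96.5, 129.4]
eef_rot: [[-0.998, -0.06, -0.002], [-0.06, 0.998, -0.001], [0.002, -0.001, -1.0]]
force: [-0.0, -0.3, -0.8]
opening: 9.4
grip_force: 44.6
[-0.5 -0.1 23.4]
```

Inside, with no side load. Now I'll press down against the spring.

The rows are not in the units I measure in: shifts go in units of 25 mm. I convert before sending: 19 mm is 0.76, 14 mm is 0.56.

```bash
python3 drive.py '[0, 0, 0, 0.28, 0, 0, 0, 0, 0, 0, 0.56, 0, 0, 0, 0, 0, 0, 0.76, 0, 0, 0, 0, 0, 0, 0.76, 0, 0, 0, 0, 0, 0, 0.76, 0, 0, 0]' 60;  python3 drive.py '[0, 0, 0, 0.08, 0, 0, 0, 0, 0, 0, 0.16, 0, 0, 0, 0, 0, 0, 0.16, 0, 0, 0, 0, 0, 0, 0.16, 0, 0, 0]'
```

```text
time: 12.88
ee_pos: [488.5, 96.9, 111.6]
eef_rot: [[-0.998, -0.06, 0.001], [-0.06, 0.998, 0.0], [-0.001, 0.0, -1.0]]
force: [1.3, 0.3, 3.2]
opening: 9.0
grip_force: 62.7
time: 13.22
ee_pos: [488.5, 96.9, 107.7]
eef_rot: [[-0.998, -0.06, 0.001], [-0.06, 0.998, 0.0], [-0.001, 0.0, -1.0]]
force: [1.7, 0.8, 4.2]
opening: 9.3
grip_force: 62.7
```

To row units: 3 mm is 0.12, 1.5 mm is 0.06.

```bash
python3 drive.py '[0, 0, 0, 0.06, 0, 0, 0, 0, 0, 0, 0.12, 0, 0, 0, 0, 0, 0, 0.12, 0, 0, 0, 0, 0, 0, 0.12, 0, 0, 0, 0, 0, 0, 0.12, 0, 0, 0]'
```

```text
time: 13.63
ee_pos: [488.5, 96.9, 105.9]
eef_rot: [[-0.998, -0.06, 0.001], [-0.06, 0.998, 0.001], [-0.001, 0.001, -1.0]]
force: [-3.6, -1.1, 17.6]
opening: 9.4
grip_force: 64.9
```

```bash
python3 drive.py '[0, 0, 0, 0, 0, 0, 0, 0, 0, 0, 0, 0, 0, 0, 0, 0, 0, 0, 0, 0, 0, 0, 0, 0, 0, 0, 0, 0, 0, 0, 0, 0, 0, 0, 0]'; python3 - <<'E'
from h import *
im=manip.get_image("wrist")
cv2.imwrite("pics/w5.png",cv2.resize(im[120:400,200:440,::-1],None,fx=2.1,fy=2.1,interpolation=cv2.INTER_CUBIC))
E
```

```text
time: 14.05
ee_pos: [488.5, 96.9, 105.9]
eef_rot: [[-0.998, -0.06, 0.001], [-0.06, 0.998, 0.001], [-0.001, 0.001, -1.0]]
force: [-2.8, -0.5, 17.9]
opening: 8.9
grip_force: 64.9
```

View pics/w5.png

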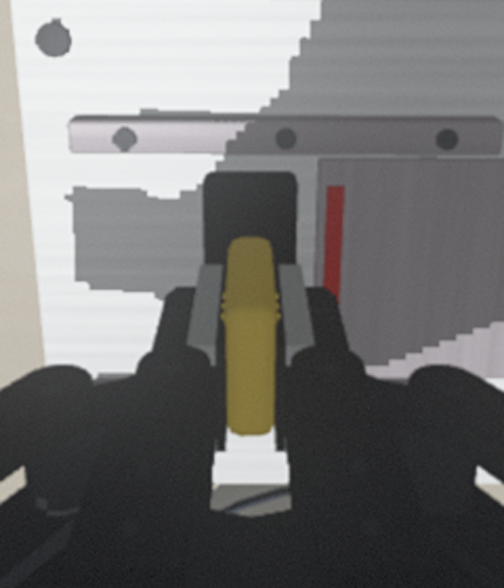

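The shoulder, at crop (205–297, 172), sits on the deck between the guide strips. The tab is still gripped, and the shutter's red edge stands clear at (334,240).

```bash
python3 -c "
from cell import manip
print(manip.sign_off())"
```

```text
the job is handed in; nothing more can be done
None
```

I handed the job in at about 14 s with the shutter wound open against its stops. The yellow filter is pressed home in the slot, its shoulder on the deck under about 18 N of push, and still gripped at about 65 N; the hand-in returned no verdict.

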